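Release and slide off an air-filter cover

TASK

Open the air-cleaner box on the bench: press its snap tab all the way in with the fingertips, then push the released cover along its guides off its seat, until the filter opening is fully uncovered and the cover lies flat on the ledge beyond. Nothing needs gripping: do not lift the cover, and leave the other things on the bench where they stand.

Things in the scene. Friction and masses are not known exactly. Their poses are not given: they have to be found in the camera images.
- housing: Grey painted air-cleaner box fixed to the bench, 240 x 142 mm. Origin at bench level under the middle of the filter opening; z up, x is the direction in which the cover slides off, y across. It reaches from x = -55 to +185 mm. The cover slides 45 mm above the bench.
- opening (a point): Middle of the filter opening (x -40 to +40, y -30 to +30 mm of the housing), at the sliding level, hidden by the cover at the start. Two lips overhang the cover's side edges there (|y| above 49 mm, x -55 to +50 mm, tops 65 mm above the bench), so the cover cannot come off upwards.
- ledge (a point): Point on the housing at x = 114, y = 0 mm, at the sliding level: where the cover's origin should about end. The open ledge runs from x = 50 mm to the end stop's inner face at 177.5 mm. Its side guides and end stop are 8 mm higher than the sliding level; along its middle runs a channel 60 mm wide, 12 mm deep, in which the tab stands.
- cover: Loose black plastic cover, 100 (x) x 117 (y) x 14 mm, 0.1 to 0.3 kg, with one upright push rib across it. Origin at the centre of its underside, axes as the housing's. At the start it sits over the opening (origin 45 mm above the housing's) with about 2 mm of play; the tab, while out, blocks it after 4 to 6 mm. Off its seat: 92 mm or more along housing x; the end stop allows 127.
- rib_top (a point): Middle of the top edge of the cover's push rib, 30 mm behind the cover's origin (-x), 36 mm above its underside. The rib is 44 wide (y), 8 thick (x), 22 mm tall above the cover's top; push its -x face in the +x direction of the cover. Sliding takes a few newtons.
- tab_top (a point): Centre of the top of the snap tab, a black block 28 (x) x 24 (y) mm beyond the cover's leading edge, at housing x = 69, y = 0 mm. Its top stands 8 mm above the sliding level (53 mm above the bench) when out, 4 mm below that level when fully in. Press it straight down.
- tab (a joint): Travel of the snap tab: 0 = out (blocks the cover), 0.012 m = fully in (downwards). Resists with about 6 N all the way and stays where it is left; the cover passes over it once it is in by 8.5 mm or more.
- cartridge: Bystander: round white paper filter cartridge with black ends, 60 mm across, 68 mm tall, standing to the left (+y) of the housing, its centre about 140 mm from the housing's middle line. Origin at its underside.
- carton: Bystander: small cardboard carton 70 x 45 x 50 mm, left (+y) of the ledge, its centre about 140 mm from the middle line. Origin at its underside.
- jar: Bystander: pale jar with a steel cap, 54 mm across, 70 mm tall, right (-y) of the ledge, its centre about 140 mm from the middle line. Origin at its underside.
- screwdriver: Bystander: black-handled screwdriver 150 mm long lying to the right (-y) of the housing, about 125 mm from the middle line.
- oil: Bystander: grey bottle 68 mm across, 190 mm tall, at the left or right side of the bench. Origin at its underside.
- carburettor: Bystander: aluminium carburettor about 70 x 50 x 94 mm, at the side of the bench. Origin at its underside.
- plugbox: Bystander: cardboard box 100 x 70 x 60 mm, at the side of the bench. Origin at its underside.
Not all that is in view belongs to the job. Of the things that look like the cover, the middle-sized one is meant.

How it is judged:
On the way, in this order (a step that is already met when the one before it is completed fails the run):
1. the snap tab is pressed in (8.5 mm or more) while the cover is still on its seat (value of joint tab above 0.0085 m and x of cover in the frame of housing below 0.012 m), for 0.1 s.
2. the cover is pushed 92 mm or more along its guides, clear of the filter opening (x of cover in the frame of housing above 0.092 m), for 0.1 s.
At the end, for the whole second after the job is handed in: The cover lies still and flat on the ledge between the guides (within 8 mm of the middle line, its underside 42 to 49 mm above the bench, tilted less than 0.06 rad), 92 to 135 mm along the housing's x from the opening's centre, so that the opening is uncovered (x of cover in the frame of housing between 0.092 and 0.135 m and y of cover in the frame of housing between -0.008 and 0.008 m and z of cover in the frame of housing between 0.042 and 0.049 m and angle between cover's own z axis and vertical below 0.06 rad and linear speed of cover below 0.01 m/s); the robot touches nothing.
It fails at once if the cover is lifted more than 12 mm off its sliding level (z of cover in the frame of housing above 0.057 m).
It fails at once if the cover is tipped up (0.3 rad) (angle between cover's own z axis and vertical above 0.3 rad).
It fails at once if a bystander is moved more than 25 mm (distance of any of cartridge, carton, jar, screwdriver, oil, carburettor, plugbox from where it was at the start of the episode above 0.025 m).
It also fails if it takes over 40 s, if anything falls off the work surface, if the arm or the gripper's body presses on something with over 40 N, if the wrist force passes 120 N, or if a joint passes its speed limit or range.

ROBOT

A 6-joint arm with a two-finger parallel gripper is mounted at the origin on the work surface. World frame = base frame: x ahead of the robot, y to its left, z up, the work surface at z = 0. Lengths are in m, angles in rad, forces in N, time in s.
With the tool pointing down it reaches from about 0.35 to 0.975 m from the base axis. Payload 4.9 kg.
Tool frame: the origin (TCP) lies midway between the tips of the shut fingers; the grasp point (between the pads) lies 19 mm behind it; z points along the fingers, y is the direction in which the jaws open and shut (so a half turn about z gives the same grasp; the last joint's range is limited). The gripper opens to 85 mm and grips with 20 to 120 N. Pads are 22 mm wide; open, the fingers measure 114 mm over their backs; the gripper's body (76 mm by 85 mm) begins 54 mm behind the grasp point. The pads swing forward as they close: fully open they stand 13 mm farther back than shut.
Start: joints at [-1.363, 0.053, 1.613, -0, 1.476, -0.119], TCP at [0.201, -0.592, 0.206] pointing down, gripper open.
Joint ranges: [-3.01, 3.01], [-1.01, 2.22], [0.06, 2.58], [-1.02, 4.17], [0.09, 2.62], [-3.14, 3.14]. Speed limits (rad/s): [2.57, 2.57, 3.14, 3.14, 3.14, 3.14].

INTERFACE

Orientations are given as a rotation vector (axis times angle).
In Python, from station import ctrl gives the robot as it stands.
- The arm moves only by the tool play_rows, never from a script. Its argument "motion" is a list that holds one entry, the list of rows, each a list of 7 numbers: the closure, from -1 (fully open) to 1 (shut), then the shift along the tool's x, y, z in cm, then the turn, a rotation vector about the tool's x, y, z in degrees. A call has 1 to 20 rows; each row is the pose to reach, as a shift and turn from the pose measured when the call began, along the tool's axes at that moment; what a row does not reach only later rows make up. A row lasts 1/8 s, in which the tool goes at most 62.5 mm and 10.7 degrees, less where a joint would pass 70% of its speed; a pose out of reach is approached as far as the arm can. A call with a gripper value outside its range is refused whole. The fingers move at their own pace and stop on an object; "newtons" is the grip in N (left out, the last holds). Time passes only in rows, so rows that repeat a pose let the fingers close. It gives the time, the measured TCP pose, the force and the opening at its end, in the units of the state.
- ctrl.get_obs(): the state, without advancing time (a new reading comes with each control period).
- ctrl.get_image(name): name is "scene" or "top" or "wrist"; returns a dict with "color" (480x640x3 uint8, red, green, blue), "mtx" (3x3 intrinsics, pixels), "T" (4x4, takes a point from camera to world coordinates). Camera axes: x right, y up, looking along -z (the intrinsics and any distortion apply to the point x, -y, -z); pixel columns grow to the right and rows downward; lengths in m; the calibration is good to about 2 mm. A picture is of the moment at which its call begins. There is no depth.
- ctrl.finish_job(): hands the job in, once; it reports no verdict.
The state is a dict: "t": time; "q": joint angles; "dq": joint speeds; "effort": joint torques, N m; "tool_pos": TCP position; "tool_rot": TCP orientation; "contact_force": force on the tool from outside, world axes, zero at the start; "wrist_torque": the same for the moment, N m; "opening": finger opening in m.
Only numpy, scipy, OpenCV 4.12 (cv2) and the standard library are available. Lean on these libraries where they do the work, as an engineer would, in place of code of your own. Each camera call takes 0.05 s, during which the arm holds its last target.

## Working session

There is one attempt and no reset: what is moved stays moved. The work goes in short steps, Python scripts to look and compute and a tool call to move; the robot and the scene stay as the last step left them, time stands still between calls to the robot, and variables do not carry over. Pictures are saved under pics/ and viewed, and the job is handed in when it is done.

Besides the shell and the picture viewer there is one more tool, called after ">>>" by a JSON object that holds its "name" and its "arguments", one argument or row to a line. play_rows: Moves the arm, as the interface text tells. Its arguments: {"type":"object","properties":{"motion":{"type":"array"},"newtons":{"type":"number"}},"required":["motion"]}

```bash
mkdir -p pics; ls
python3 - <<'E'
from station import ctrl
import cv2,numpy as np
np.set_printoptions(precision=4,suppress=True)
o=ctrl.get_obs();print(o)
for n in ["scene","top","wrist"]:
    d=ctrl.get_image(n);cv2.imwrite(f"pics/{n}0.png",d["color"][:,:,::-1]);print(n,d["mtx"],d["T"],[k for k in d])
E
```

```text
pics
{'t': 0.0, 'q': array([-1.363 ,  0.0534,  1.6143, -0.    ,  1.476 , -0.119 ]), 'dq': array([-0.    ,  0.0009,  0.0004,  0.0004, -0.0016,  0.0022]), 'effort': array([  0.0004, -39.3682, -37.0175,  -0.    ,   0.0072,  -0.    ]), 'tool_pos': array([ 0.2005, -0.5913,  0.205 ]), 'tool_rot': array([-3.0977, -0.5107,  0.0002]), 'contact_force': array([0.2884, 0.1502, 0.0141]), 'wrist_torque': array([-0.007 , -0.0037, -0.0262]), 'opening': 0.08516483069528537}
scene [[621.9588   0.     313.8804]
 [  0.     621.9588 241.1789]
 [  0.       0.       1.    ]] [[-0.865  -0.3466  0.3629  1.176 ]
 [ 0.5018 -0.5922  0.6305  1.0874]
 [-0.0037  0.7274  0.6862  1.2593]
 [ 0.      0.      0.      1.    ]] ['color', 'mtx', 'T']
top [[543.2716   0.     317.7406]
 [  0.     543.2716 233.1531]
 [  0.       0.       1.    ]] [[ 0.0081  0.9943 -0.106   0.4097]
 [-1.      0.0082  0.0002 -0.006 ]
 [ 0.0011  0.106   0.9944  1.4268]
 [ 0.      0.      0.      1.    ]] ['color', 'mtx', 'T']
wrist [[384.5821   0.     317.9947]
 [  0.     384.5821 238.6095]
 [  0.       0.       1.    ]] [[ 0.3212  0.9127  0.2526  0.2638]
 [-0.947   0.31    0.0841 -0.5695]
 [-0.0016 -0.2663  0.9639  0.3741]
 [ 0.      0.      0.      1.    ]] ['color', 'mtx', 'T']
```

View pics/top0.png

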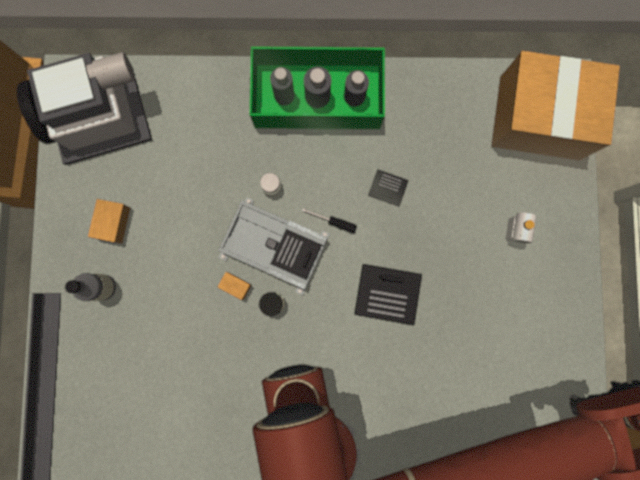

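View pics/scene0.png

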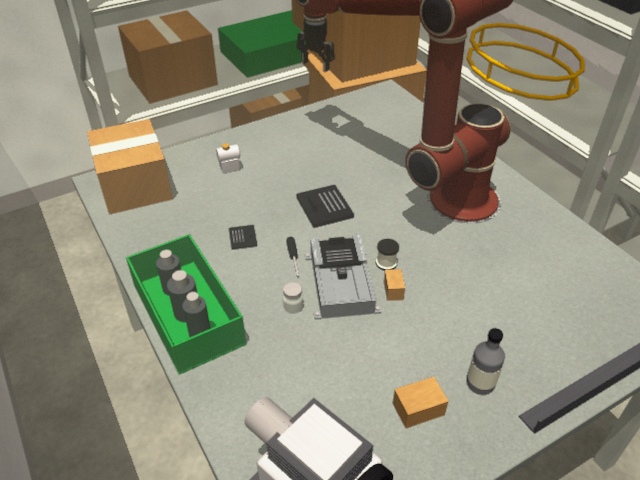

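View pics/wrist0.png

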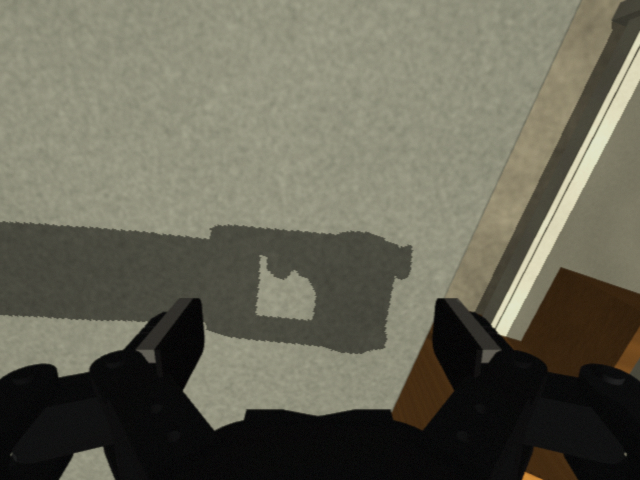

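The top view shows the housing at about (275,245), with the cover on its right part at (298,254) and the tab at (271,243). The slide direction is to the image left, which is world +y. I'll zoom in next.

Run:
```python
import cv2
a=cv2.imread("pics/top0.png")[190:310,210:370];cv2.imwrite("pics/topz.png",cv2.resize(a,None,fx=5,fy=5,interpolation=cv2.INTER_CUBIC))
a=cv2.imread("pics/scene0.png")[225:325,290:415];cv2.imwrite("pics/scenez.png",cv2.resize(a,None,fx=6,fy=6,interpolation=cv2.INTER_CUBIC))
```

```text
(no output)
```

View pics/topz.png

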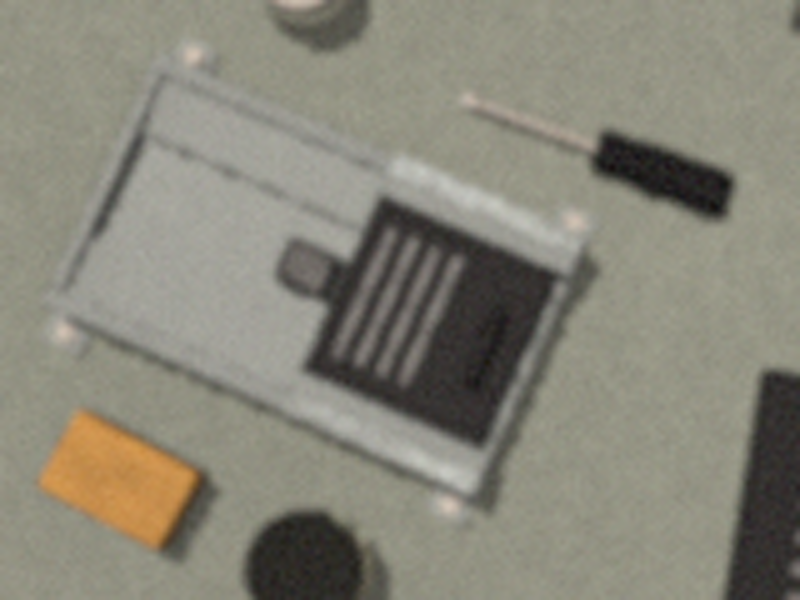

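View pics/scenez.png

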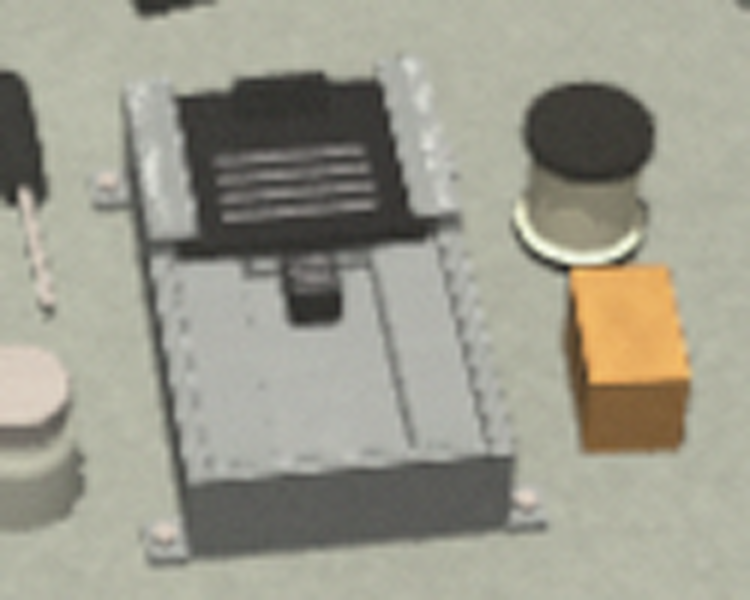

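```bash
cat > h.py <<'E'
import numpy as np,cv2
def ray(d,uv,z):
    K,T=d["mtx"],d["T"]
    r=np.linalg.inv(K)@[uv[0],uv[1],1]; r=T[:3,:3]@[r[0],-r[1],-r[2]]
    c=T[:3,3]; return (c+r*(z-c[2])/r[2])
def proj(d,P):
    K,T=d["mtx"],d["T"]; p=T[:3,:3].T@(np.asarray(P)-T[:3,3]); p=K@[p[0],-p[1],-p[2]]; return p[:2]/p[2]
E
python3 - <<'E'
from station import ctrl
from h import *
np.set_printoptions(precision=4,suppress=True)
d=ctrl.get_image("top");s=ctrl.get_image("scene")
zt=lambda x,y:(210+x/5-.4,190+y/5-.4)
zs=lambda x,y:(290+x/6-.4,225+y/6-.4)
pts=dict(esR=(163,62,.053,185,-71),esL=(58,300,.053,185,71),tab=(306,267,.053,69,0),rR=(590,222,.065,-55,-71),rL=(478,488,.065,-55,71),covR=(382,199,.059,50,-49),covL=(312,370,.059,50,49))
A=[];B=[]
for k,(u,v,z,x,y) in pts.items():
    p=ray(d,zt(u,v),z);print(k,p);A.append([x/1000,y/1000]);B.append(p[:2])
def fit(A,B):
    A=np.array(A);B=np.array(B);ca=A.mean(0);cb=B.mean(0);H=(A-ca).T@(B-cb);U,S,V=np.linalg.svd(H);R=V.T@np.diag([1,np.linalg.det(V.T@U.T)])@U.T
    o=cb-R@ca;print("origin",o,"yaw",np.degrees(np.arctan2(R[1,0],R[0,0])));print("res mm",((A@R.T+o-B)@R)*1000);return R,o
R,o=fit(A,B)
print("scene")
ps=dict(esL=(513,452,.053,185,71),esR=(185,480,.053,185,-71),tab=(316,277,.053,69,0),)
A2=[];B2=[]
for k,(u,v,z,x,y) in ps.items():
    p=ray(s,zs(u,v),z);print(k,p, (R.T@(p[:2]-o))*1000)
for n,D,f,sc in (("top",d,(210,190),5),("scene",s,(290,225),6)):
    h,w=((120,160),(100,125))[n=="scene"]
    im=cv2.resize(D["color"][f[1]:f[1]+h,f[0]:f[0]+w,::-1],None,fx=sc,fy=sc,interpolation=cv2.INTER_CUBIC)
    for x,y,z in [(185,71,53),(185,-71,53),(-55,71,65),(-55,-71,65),(69,0,53),(83,0,53),(-30,-22,81),(-30,22,81),(50,49,59),(50,-49,59)]:
        w_=R@[x/1e3,y/1e3]+o;q=proj(D,[*w_,z/1e3]);q=(q-f+.5)*sc;cv2.circle(im,tuple(int(round(t)) for t in q),4,(0,0,255),1)
    cv2.imwrite(f"pics/fit_{n}.png",im)
E
```

```text
esR [0.6347 0.1876 0.053 ]
esL [0.5122 0.2381 0.053 ]
tab [0.53   0.1127 0.053 ]
rR [ 0.5529 -0.0311  0.065 ]
rL [0.419  0.0239 0.065 ]
covR [0.5644 0.0742 0.059 ]
covL [0.4775 0.1082 0.059 ]
origin [0.5042 0.0452] yaw 67.90956215960881
res mm [[ 3.9039 -3.6714]
 [ 3.2472  5.8674]
 [-3.2588 -1.4606]
 [-2.6338  2.8257]
 [-3.2879  0.0658]
 [ 0.4211 -4.1587]
 [ 1.6083  0.5319]]
scene
esL [0.5128 0.2487 0.053 ] [191.7858  68.6059]
esR [0.642  0.1914 0.053 ] [187.3272 -72.6585]
tab [0.5304 0.118  0.053 ] [77.3106  3.1033]
```

View pics/fit_top.png

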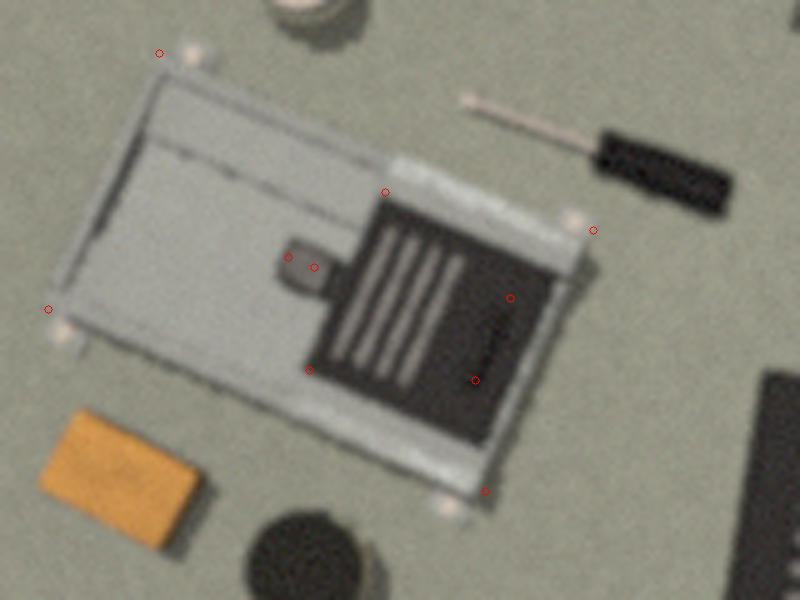

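View pics/fit_scene.png

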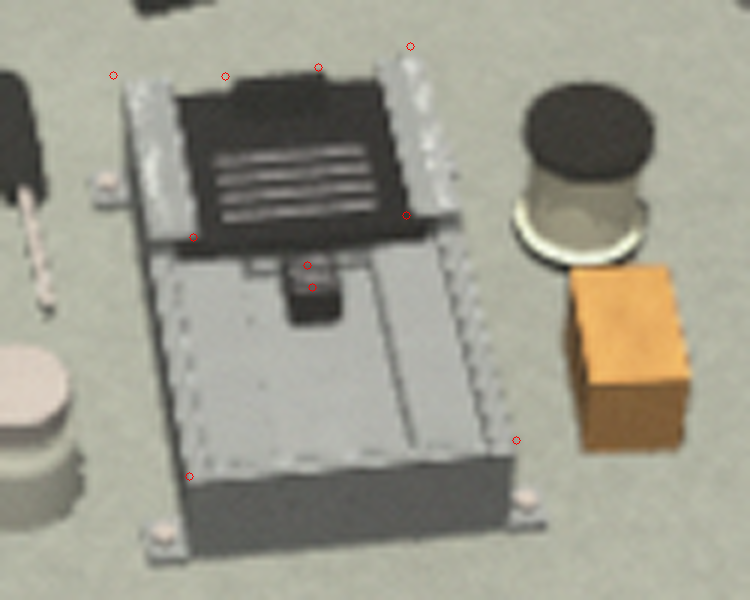

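The residuals are about 5 mm at this resolution, so I'll move above the housing and use the wrist camera for a finer measurement.

>>> {"name": "play_rows", "arguments": {
  "motion": [
    [[1, 1.5, -1.5, 0, 0, 0, -1], [1, 4.5, -4.5, 0, 0, 0, -4], [1, 8.5, -8.5, 0, 0, 0, -8], [1, 12.5, -13, 0.5, 0, 0, -12], [1, 16.5, -17, 1, 0, 0, -16], [1, 20.5, -21, 1.5, 0, 0, -20], [1, 24.5, -25, 2, 0, 0, -24], [1, 28.5, -29.5, 2.5, 0, 0, -28], [1, 32.5, -33.5, 3, 0, 0, -32], [1, 36.5, -37.5, 3.5, 0, 0, -36], [1, 40.5, -41.5, 4, 0, 0, -40], [1, 44, -45, 4.5, 0, 0, -44], [1, 47, -48, 4.5, 0, 0, -47], [1, 49, -50.5, 4.5, 0, 0, -49.2], [1, 49.2, -50.5, 4.5, 0, 0, -49.2], [1, 49.2, -50.5, 4.5, 0, 0, -49.2], [1, 49.2, -50.5, 4.5, 0, 0, -49.2]]
  ],
  "newtons": 60
}}

```text
t: 2.38
tool_pos: [0.504, 0.0439, 0.1611]
tool_rot: [-2.606, -1.753, -0.0]
contact_force: [-0.2, 0.1, 0.0]
opening: -0.0003
```

Run:
```python
from station import ctrl
import cv2,numpy as np,pickle
d=ctrl.get_image("wrist");cv2.imwrite("pics/w1.png",d["color"][:,:,::-1]);pickle.dump(d,open("w1.pkl","wb"))
print(ctrl.get_obs(),d["T"])
```

```text
{'t': 2.425, 'q': array([-6.09070464e-02, -2.05471619e-01,  1.93287077e+00,  8.24753111e-04,
        1.41442739e+00,  3.25682392e-01]), 'dq': array([ 4.98904466e-05,  2.11494283e-03, -2.09737262e-03, -2.93737565e-04,
        1.35750823e-04,  1.75691211e-03]), 'effort': array([ 2.26485590e-01, -2.73827720e+01, -3.63662302e+01,  1.12516372e-02,
        3.29308539e-03, -6.81426027e-04]), 'tool_pos': array([0.50404536, 0.04384852, 0.16117968]), 'tool_rot': array([-2.60625262e+00, -1.75273887e+00, -4.85582742e-04]), 'contact_force': array([ 0.06404153, -0.60044224,  0.78635032]), 'wrist_torque': array([-0.00757913,  0.0585484 , -0.05515296]), 'opening': -0.00015013445912515395} [[ 9.26292321e-01  3.63030301e-01  1.00953143e-01  5.28855292e-01]
 [-3.76804717e-01  8.93038636e-01  2.45967882e-01  1.06650955e-01]
 [-8.61262864e-04 -2.65877781e-01  9.64006361e-01  3.30160036e-01]
 [ 0.00000000e+00  0.00000000e+00  0.00000000e+00  1.00000000e+00]]
```

View pics/w1.png

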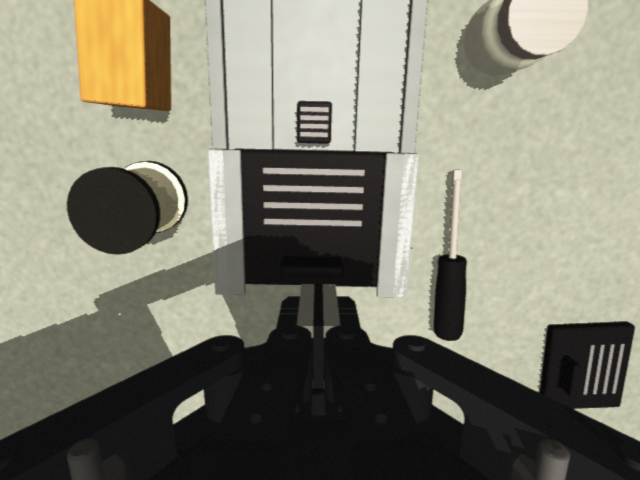

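The wrist view is clear. The tab top spans about (297–331, 101–143), the cover's leading edge is at row 150, and the lip edges and rib top sit near (311,265).

Run:
```python
from h import *
import pickle
np.set_printoptions(precision=4,suppress=True)
d=pickle.load(open("w1.pkl","rb"))
im=cv2.cvtColor(d["color"],cv2.COLOR_RGB2GRAY)
sub=(im[92:147,285:345]<110).astype(np.uint8)
sub=cv2.morphologyEx(sub,cv2.MORPH_CLOSE,np.ones((9,9)))
n,l,st,c=cv2.connectedComponentsWithStats(sub);i=1+np.argmax(st[1:,4]);print(st[i],c[i]+[285,92])
u,v,w,h=st[i][:4];u+=285;v+=92
tab=ray(d,(u+w/2-.5,v+h/2-.5),.053);print("tab",tab,"size",ray(d,(u+w,v),.053)-ray(d,(u,v),.053),np.linalg.norm(ray(d,(u,v+h),.053)-ray(d,(u,v),.053)))
# lip edges outer / inner at z .065 rows 170 & 270
def P(uv,z):return ray(d,uv,z)[:2]
for nm,pts,z in (("lipInL",[(242,160),(242,230)],.065),("lipInR",[(386,160),(378,280)],.065)):
    print(nm,[P(p,z) for p in pts])
for r in (60,100,160,180,200,225):
    row=im[r].astype(int);g=np.abs(np.diff(row));print(r,[(k,row[k+1]-row[k]) for k in np.where(g>25)[0] if 195<k<435])
for c_ in (255,290,340,370):
    col=im[:,c_].astype(int);g=np.diff(col);print("col",c_,[(k,g[k]) for k in np.where(abs(g)>20)[0] if 130<k<300])
z=cv2.resize(d["color"][90:300,200:430,::-1],None,fx=3,fy=2.8,interpolation=cv2.INTER_CUBIC);cv2.imwrite("pics/w1z.png",z)
```

```text
[  11    9   36   46 1584] [313.2266 123.5019]
tab [0.528  0.1135 0.053 ] size [ 0.0227 -0.0092  0.    ] 0.03047204768077349
lipInL [array([0.4742, 0.1095]), array([0.4534, 0.0652])]
lipInR [array([0.5645, 0.0728]), array([ 0.5301, -0.007 ])]
60 [(np.int64(221), np.int64(-47)), (np.int64(222), np.int64(-59)), (np.int64(224), np.int64(70)), (np.int64(225), np.int64(57)), (np.int64(270), np.int64(-59)), (np.int64(271), np.int64(-38)), (np.int64(272), np.int64(73)), (np.int64(273), np.int64(42)), (np.int64(354), np.int64(-29)), (np.int64(355), np.int64(-41)), (np.int64(356), np.int64(-29)), (np.int64(357), np.int64(-36)), (np.int64(358), np.int64(56)), (np.int64(359), np.int64(60)), (np.int64(403), np.int64(-41)), (np.int64(404), np.int64(-82)), (np.int64(405), np.int64(-30)), (np.int64(406), np.int64(38)), (np.int64(407), np.int64(61)), (np.int64(408), np.int64(34))]
100 [(np.int64(223), np.int64(-54)), (np.int64(224), np.int64(-58)), (np.int64(226), np.int64(79)), (np.int64(227), np.int64(40)), (np.int64(270), np.int64(-42)), (np.int64(271), np.int64(-70)), (np.int64(272), np.int64(37
[... 2388 characters left out ...]
p.int64(191), np.int64(-66)), (np.int64(192), np.int64(-61)), (np.int64(202), np.int64(46)), (np.int64(203), np.int64(82)), (np.int64(208), np.int64(-84)), (np.int64(209), np.int64(-51)), (np.int64(219), np.int64(87)), (np.int64(220), np.int64(35)), (np.int64(224), np.int64(-35)), (np.int64(225), np.int64(-75)), (np.int64(226), np.int64(-31)), (np.int64(284), np.int64(24)), (np.int64(285), np.int64(84)), (np.int64(286), np.int64(64)), (np.int64(295), np.int64(-90)), (np.int64(296), np.int64(-67))]
col 370 [(np.int64(150), np.int64(-75)), (np.int64(151), np.int64(-82)), (np.int64(152), np.int64(-22)), (np.int64(285), np.int64(63)), (np.int64(286), np.int64(85)), (np.int64(287), np.int64(21))]
```

View pics/w1z.png

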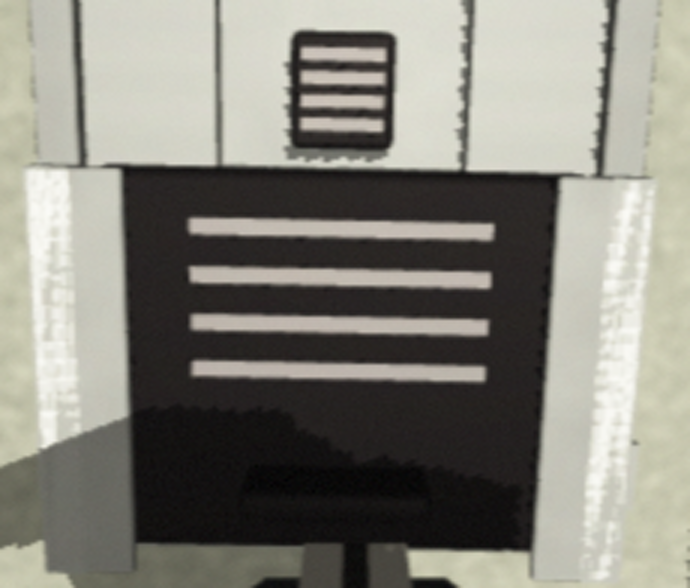

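Run:
```python
from h import *
import pickle
np.set_printoptions(precision=4,suppress=True)
d=pickle.load(open("w1.pkl","rb"))
F=[((240.3,150),.065,50,49),((386,153),.065,50,-49),((244.7,293.4),.065,-55,49),((376.8,296),.065,-55,-49),((314.2,121.8),.053,69,0)]
B=np.array([ray(d,p,z)[:2] for p,z,_,_ in F]);A=np.array([[x,y] for *_,x,y in F])/1e3
M=cv2.estimateAffinePartial2D(A,B)[0];print("scale",np.hypot(*M[:,0]))
ca=A.mean(0);cb=B.mean(0);U,S,V=np.linalg.svd((A-ca).T@(B-cb));R=V.T@U.T;o=cb-R@ca
print(R,o,np.degrees(np.arctan2(R[1,0],R[0,0])));print("res mm",(A-(B-o)@R)*1e3)
g=lambda p,z:(R.T@(ray(d,p,z)[:2]-o))*1e3
print("tabcorners",[g(p,.053) for p in[(297.3,101),(331.7,101),(297.3,143),(331.7,143)]])
print("lead",g((255,148.3),.059),g((370,150.8),.059))
print("rib top rear corners", g((279.8,265),.081),g((343,266),.081))
for x,y,z in((69,0,53),(-34,0,75),(-60,0,75)):print(x,R@[x/1e3,y/1e3]+o)
np.savez("pose.npz",R=R,o=o)
```

```text
scale 0.9978810441386086
[[ 0.3961 -0.9182]
 [ 0.9182  0.3961]] [0.5014 0.051 ] 66.66340890579487
res mm [[ 0.4503 -0.1023]
 [ 0.3625 -0.0067]
 [-0.3791 -0.2376]
 [-0.3853  0.2172]
 [-0.0484  0.1294]]
tabcorners [array([82.3527, 11.6164]), array([ 82.8417, -11.7859]), array([54.6062, 11.4319]), array([ 55.111, -12.63 ])]
lead [50.6209 40.1484] [ 50.6048 -38.9266]
rib top rear corners [-26.0463  21.4077] [-25.8503 -21.9053]
69 [0.5288 0.1143]
-34 [0.488  0.0198]
-60 [ 0.4777 -0.0041]
```

>>> {"name": "play_rows", "arguments": {
  "motion": [
    [[1, 2.5, -0.1, 0, 0, 0, 1.2], [1, 5.5, -0.25, 1, 0, 0, 1.2], [1, 7.4, -0.37, 4, 0, 0, 1.2], [1, 7.46, -0.37, 8, 0, 0, 1.2], [1, 7.46, -0.37, 10, 0, 0, 1.2], [1, 7.46, -0.37, 10, 0, 0, 1.2], [1, 7.46, -0.37, 10, 0, 0, 1.2]]
  ]
}}

```text
t: 3.3
tool_pos: [0.53, 0.1141, 0.0629]
tool_rot: [2.625, 1.724, 0.004]
contact_force: [0.3, 0.2, -0.5]
opening: 0.0002
```

Run:
```python
from h import *
from station import ctrl
d=ctrl.get_image("wrist");cv2.imwrite("pics/w2.png",d["color"][:,:,::-1])
p=np.load("pose.npz");o=ctrl.get_obs();print(p["R"].T@(o["tool_pos"][:2]-p["o"])*1e3,o["tool_pos"],o["tool_rot"],o["t"])
```

```text
[69.43993872 -1.42768519] [0.5302477  0.11418779 0.063265  ] [2.62496913 1.72445275 0.00512948] 3.35
```

View pics/w2.png

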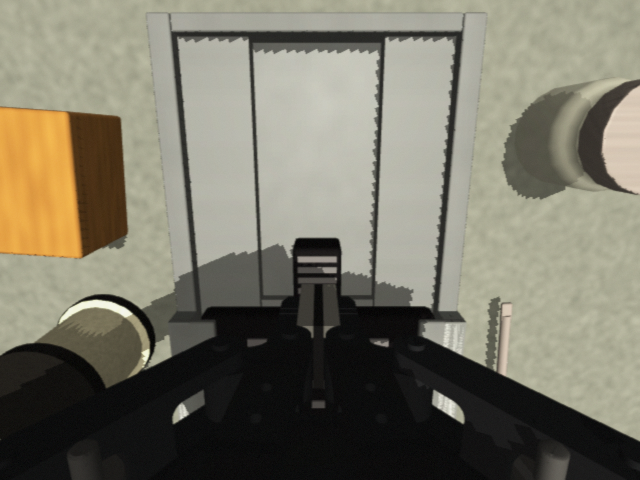

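The fingertips sit over the tab at housing x = 69.4, y = -1.4. Now I'll press.

>>> {"name": "play_rows", "arguments": {
  "motion": [
    [[1, 0, -0.1, 0.5, 0, 0, 0], [1, 0, -0.1, 1, 0, 0, 0], [1, 0, -0.1, 1.3, 0, 0, 0], [1, 0, -0.1, 1.6, 0, 0, 0], [1, 0, -0.1, 1.9, 0, 0, 0], [1, 0, -0.1, 2.1, 0, 0, 0], [1, 0, -0.1, 2.2, 0, 0, 0], [1, 0, -0.1, 2.2, 0, 0, 0]]
  ]
}}

```text
t: 4.35
tool_pos: [0.5294, 0.1146, 0.0412]
tool_rot: [2.625, 1.724, 0.005]
contact_force: [-0.1, 0.5, 0.1]
opening: 0.0001
```

>>> {"name": "play_rows", "arguments": {
  "motion": [
    [[1, 0, 0, 0.1, 0, 0, 0], [1, 0, 0, 0.2, 0, 0, 0], [1, 0, 0, 0.2, 0, 0, 0]]
  ]
}}

```text
t: 4.72
tool_pos: [0.5293, 0.1146, 0.0391]
tool_rot: [2.625, 1.725, 0.005]
contact_force: [0.4, -0.5, -0.9]
opening: 0.0001
```

Run:
```python
from h import *
from station import ctrl
d=ctrl.get_image("wrist");z=d["color"][200:420,200:440,::-1];cv2.imwrite("pics/w3.png",cv2.resize(z,None,fx=3,fy=2.7))
d=ctrl.get_image("scene");a=d["color"][200:325,270:435,::-1];cv2.imwrite("pics/s3.png",cv2.resize(a,None,fx=4.5,fy=4.5,interpolation=cv2.INTER_CUBIC))
o=ctrl.get_obs();print(o)
```

```text
{'t': 4.825, 'q': array([7.53170766e-02, 1.85362904e-02, 1.94253039e+00, 9.05626931e-04,
       1.17737284e+00, 4.83270316e-01]), 'dq': array([-0.00120272, -0.00169156, -0.00212816, -0.00116456, -0.00225608,
       -0.00018175]), 'effort': array([-6.11701525e-04, -3.34745157e+01, -3.26566029e+01,  2.42396956e-03,
       -8.61178472e-03,  1.29970232e-05]), 'tool_pos': array([0.5293719 , 0.11461276, 0.039195  ]), 'tool_rot': array([2.62500419, 1.72450829, 0.00496812]), 'contact_force': array([-0.45041757,  0.38720518,  0.26316576]), 'wrist_torque': array([ 0.00145854,  0.02850862, -0.03629969]), 'opening': -2.039556984878828e-05}
```

View pics/w3.png

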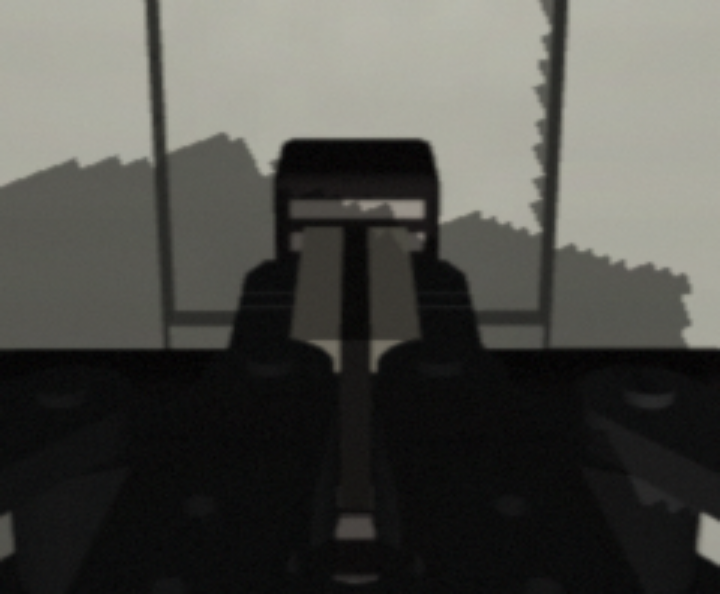

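View pics/s3.png

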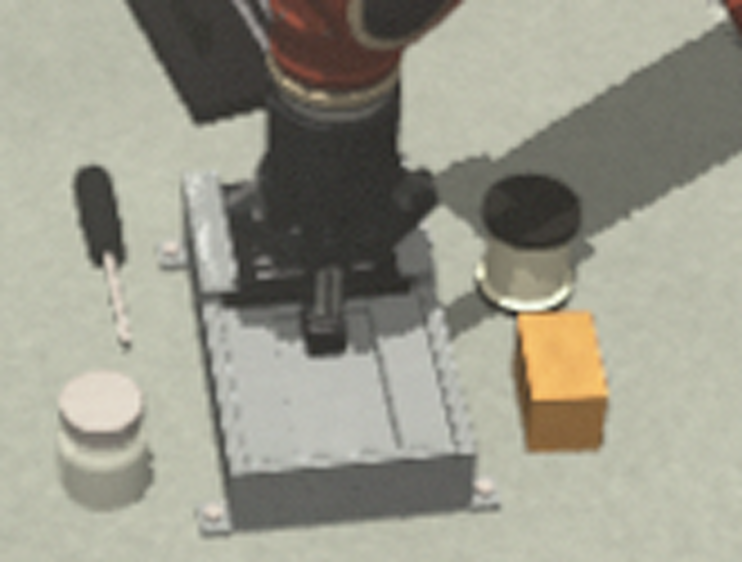

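Run:
```python
from h import *
from station import ctrl
np.set_printoptions(precision=1,suppress=True)
p=np.load("pose.npz")
d=ctrl.get_image("wrist")
for z in (.053,.047,.041):
  print(z,[ (proj(d,[*(p["R"]@[.083,y]+p["o"]),z])) for y in(.012,-.012)])
print("end stop inner",[ (proj(d,[*(p["R"]@[.1775,y]+p["o"]),.053])) for y in(.05,-.05)])
o=ctrl.get_obs();q=proj(d,o["tool_pos"]);print("tcp",q)
im=d["color"][:,:,::-1].copy()
cv2.imwrite("pics/w4.png",cv2.resize(im[220:340,240:400],None,fx=5,fy=5))
s=ctrl.get_image("scene")
for z in (.053,.047,.041):
  print(z,[ (proj(s,[*(p["R"]@[.083,y]+p["o"]),z])) for y in(.012,-.012)])
cv2.imwrite("pics/s4.png",cv2.resize(s["color"][250:290,320:370,::-1],None,fx=14,fy=14))
```

```text
0.053 [array([290.4, 263.8]), array([346.7, 263.7])]
0.047 [array([291.4, 259.3]), array([345.7, 259.2])]
0.041 [array([292.2, 255.2]), array([344.8, 255.1])]
end stop inner [array([180.1,  16.2]), array([456.7,  16.1])]
tcp [319.6 281.4]
0.053 [array([347.3, 273.1]), array([338.4, 273.8])]
0.047 [array([347.2, 274.6]), array([338.4, 275.4])]
0.041 [array([347.1, 276.1]), array([338.3, 276.9])]
```

View pics/w4.png

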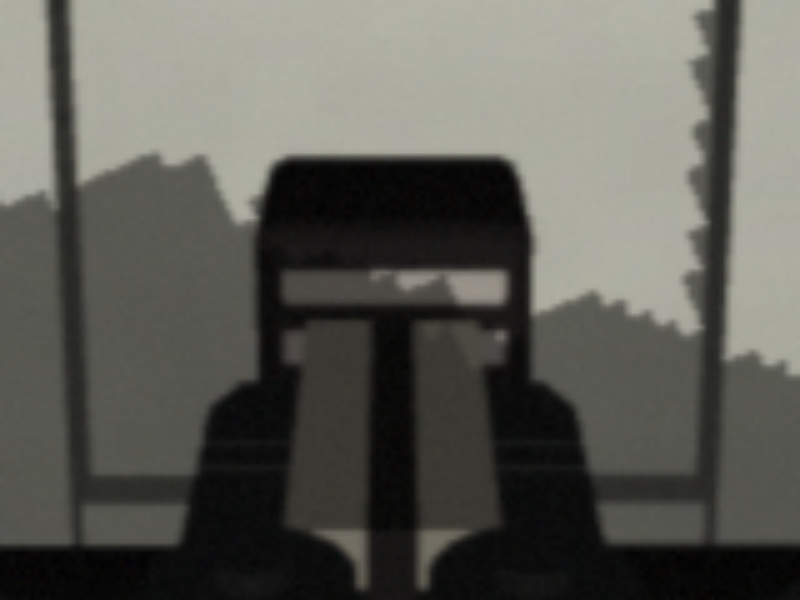

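View pics/s4.png

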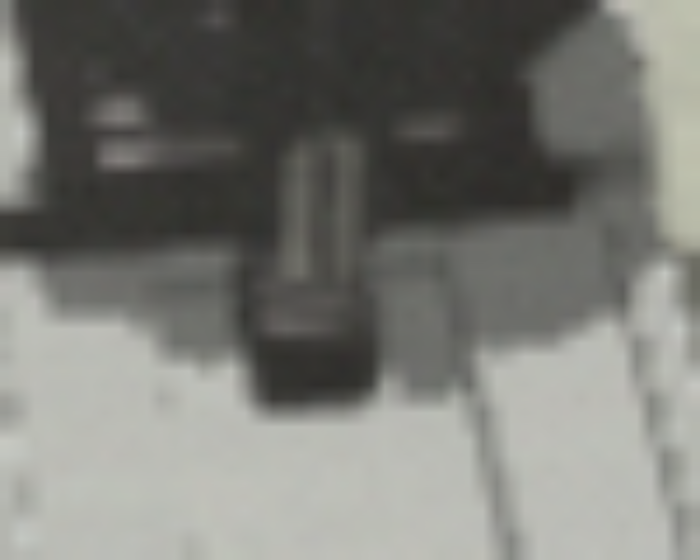

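Run:
```python
from h import *
from station import ctrl
np.set_printoptions(precision=1,suppress=True)
p=np.load("pose.npz")
d=ctrl.get_image("wrist");s=ctrl.get_image("scene")
for z in (.04,.05,.055,.06,.07):
  f=lambda D,uv:(p["R"].T@(ray(D,uv,z)[:2]-p["o"]))*1e3
  print(z,f(d,(318.6,284)),f(s,(343.2,270.4)))
```

```text
0.04 [68.5 -0.1] [59.6  4.9]
0.05 [72.5 -0. ] [69.1  3.1]
0.055 [74.5 -0. ] [73.8  2.3]
0.06 [76.6 -0. ] [78.6  1.4]
0.07 [80.6  0. ] [88.1 -0.4]
```

The tab is still out: its edge row matches z = 0.053. Triangulating the visible finger ends puts them slightly above it, at about z = 0.056. I'll keep going down in small steps and check the force each time.

>>> {"name": "play_rows", "arguments": {
  "motion": [
    [[1, 0, 0, 0.1, 0, 0, 0], [1, 0, 0, 0.2, 0, 0, 0], [1, 0, 0, 0.3, 0, 0, 0]]
  ]
}}

```text
t: 5.4
tool_pos: [0.5294, 0.1146, 0.0362]
tool_rot: [2.625, 1.724, 0.005]
contact_force: [0.1, -0.1, -0.0]
opening: -0.0002
```

>>> {"name": "play_rows", "arguments": {
  "motion": [
    [[1, 0, 0, 0.1, 0, 0, 0], [1, 0, 0, 0.2, 0, 0, 0], [1, 0, 0, 0.3, 0, 0, 0]]
  ]
}}

```text
t: 5.78
tool_pos: [0.5294, 0.1146, 0.0331]
tool_rot: [2.625, 1.724, 0.005]
contact_force: [-0.9, 0.0, 0.0]
opening: 0.0001
```

Run:
```python
from h import *
from station import ctrl
d=ctrl.get_image("wrist");cv2.imwrite("pics/w5.png",cv2.resize(d["color"][220:340,240:400,::-1],None,fx=5,fy=5))
o=ctrl.get_obs();print(o["tool_pos"],o["contact_force"],o["t"])
```

```text
[0.52929705 0.11459958 0.03292729] [ 0.14931113 -0.60711498  0.10819362] 5.825
```

View pics/w5.png

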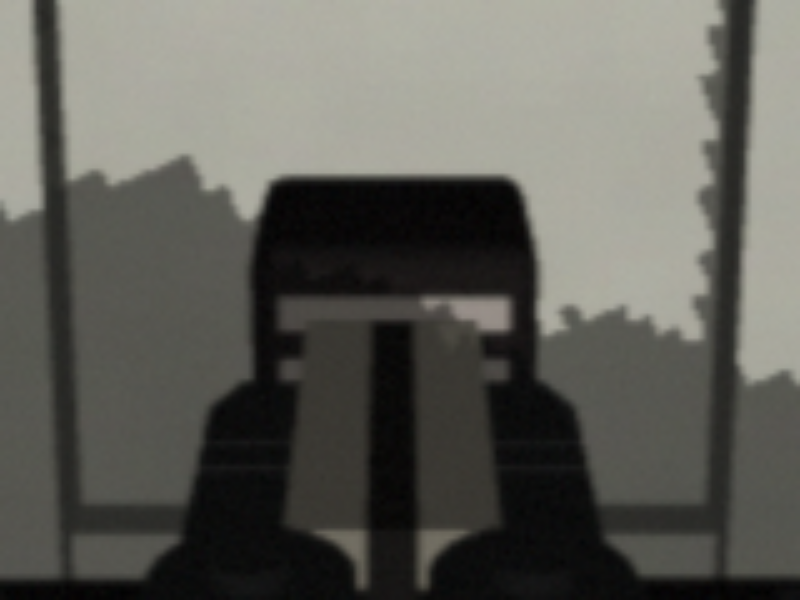

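>>> {"name": "play_rows", "arguments": {
  "motion": [
    [[1, 0, 0, 0.1, 0, 0, 0], [1, 0, 0, 0.2, 0, 0, 0], [1, 0, 0, 0.3, 0, 0, 0], [1, 0, 0, 0.4, 0, 0, 0]]
  ]
}}

```text
t: 6.32
tool_pos: [0.5293, 0.1146, 0.0289]
tool_rot: [2.625, 1.724, 0.005]
contact_force: [0.5, -0.2, -0.1]
opening: -0.0001
```

>>> {"name": "play_rows", "arguments": {
  "motion": [
    [[1, 0, 0, 0.1, 0, 0, 0], [1, 0, 0, 0.2, 0, 0, 0], [1, 0, 0, 0.3, 0, 0, 0], [1, 0, 0, 0.4, 0, 0, 0]]
  ]
}}

```text
t: 6.82
tool_pos: [0.5294, 0.1146, 0.0258]
tool_rot: [2.625, 1.725, 0.004]
contact_force: [-3.0, -1.0, 6.3]
opening: 0.0001
```

Run:
```python
from h import *
from station import ctrl
d=ctrl.get_image("wrist");cv2.imwrite("pics/w6.png",d["color"][:,:,::-1])
d=ctrl.get_image("scene");cv2.imwrite("pics/s6.png",cv2.resize(d["color"][210:310,290:410,::-1],None,fx=6,fy=6,interpolation=cv2.INTER_CUBIC))
o=ctrl.get_obs();print(o["tool_pos"],o["contact_force"],o["t"])
```

```text
[0.52932759 0.11460344 0.02558324] [-2.66618157  0.05650982  5.12659832] 6.925
```

View pics/w6.png

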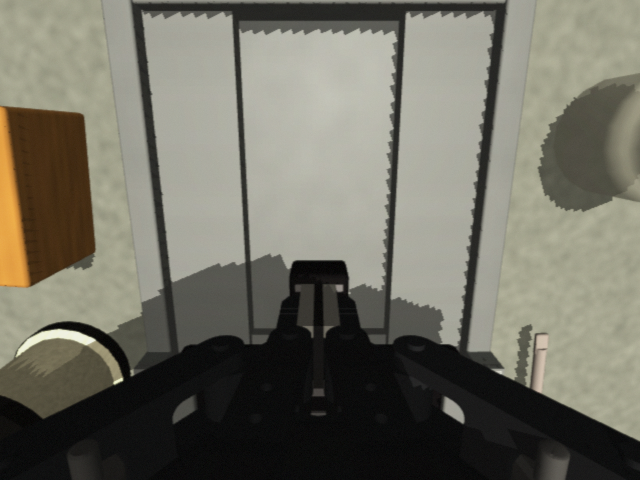

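View pics/s6.png

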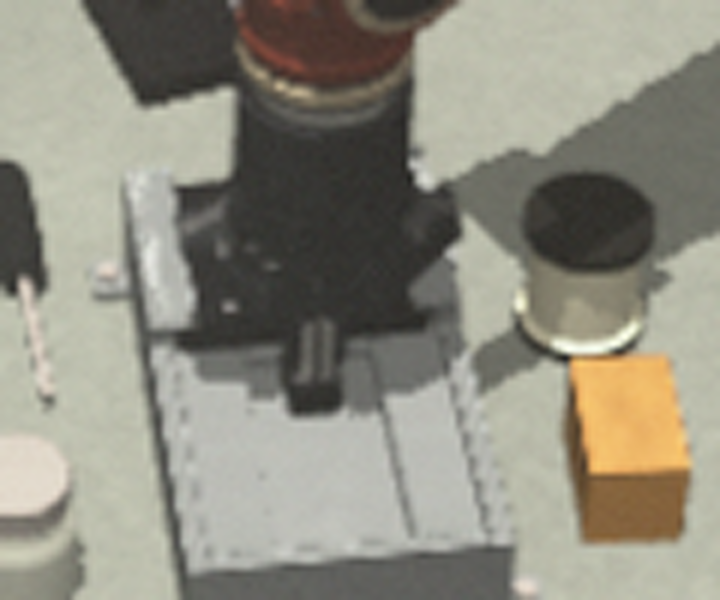

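Contact at last: +6 N in z, as the tab should give. The TCP reading is then about 0.026 rather than 0.053, so the tips sit roughly 27 mm behind the stated TCP. I'll press on in steps.

>>> {"name": "play_rows", "arguments": {
  "motion": [
    [[1, 0, 0, 0.1, 0, 0, 0], [1, 0, 0, 0.2, 0, 0, 0], [1, 0, 0, 0.3, 0, 0, 0], [1, 0, 0, 0.4, 0, 0, 0]]
  ]
}}

```text
t: 7.42
tool_pos: [0.5294, 0.1146, 0.0225]
tool_rot: [2.625, 1.725, 0.003]
contact_force: [-3.4, -1.6, 5.9]
opening: 0.0001
```

Run:
```python
from h import *
from station import ctrl
d=ctrl.get_image("wrist");cv2.imwrite("pics/w7.png",cv2.resize(d["color"][220:340,240:400,::-1],None,fx=5,fy=5))
o=ctrl.get_obs();print(o["tool_pos"],o["contact_force"],o["wrist_torque"],o["t"])
```

```text
[0.52935142 0.11460777 0.02233735] [-3.39970093 -0.37234244  4.47230488] [-0.05017532  0.53150252 -0.01333396] 7.475
```

View pics/w7.png

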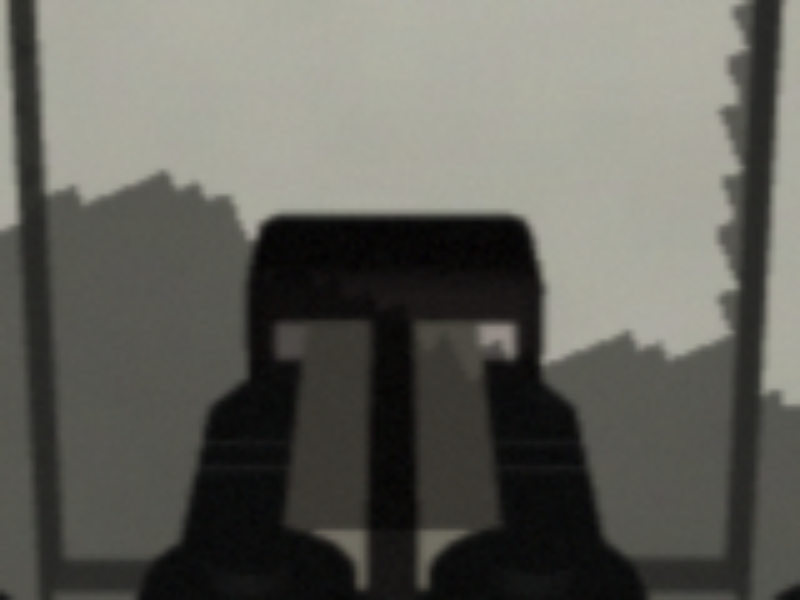

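>>> {"name": "play_rows", "arguments": {
  "motion": [
    [[1, 0, 0, 0.1, 0, 0, 0], [1, 0, 0, 0.2, 0, 0, 0], [1, 0, 0, 0.3, 0, 0, 0], [1, 0, 0, 0.4, 0, 0, 0]]
  ]
}}

```text
t: 7.98
tool_pos: [0.5293, 0.1146, 0.0191]
tool_rot: [2.625, 1.725, 0.002]
contact_force: [-3.3, -0.4, 6.8]
opening: 0.0002
```

Run:
```python
from h import *
from station import ctrl
p=np.load("pose.npz")
d=ctrl.get_image("wrist");cv2.imwrite("pics/w8.png",cv2.resize(d["color"][220:340,240:400,::-1],None,fx=5,fy=5))
for x,z in((83,.033),(83,.041),(83,.047),(83,.053),(79,.053),(79,.047),(79,.041)):print(x,z,(proj(d,[*(p["R"]@[x/1e3,0]+p["o"]),z])-[240,220])*5)
o=ctrl.get_obs();print(o["tool_pos"],o["contact_force"],o["wrist_torque"],o["t"])
```

```text
83 0.033 [393.4544914  218.76321644]
83 0.041 [393.69365039 251.10673091]
83 0.047 [393.88911324 277.54084367]
83 0.053 [394.10020945 306.08919   ]
79 0.053 [394.09722434 355.42899415]
79 0.047 [393.88772147 325.19675341]
79 0.041 [393.69362923 297.18833869]
[0.52931388 0.11457571 0.01901736] [-2.29826253  0.04881676  6.02856978] [-0.059052    0.47541665 -0.03178932] 8.025
```

View pics/w8.png

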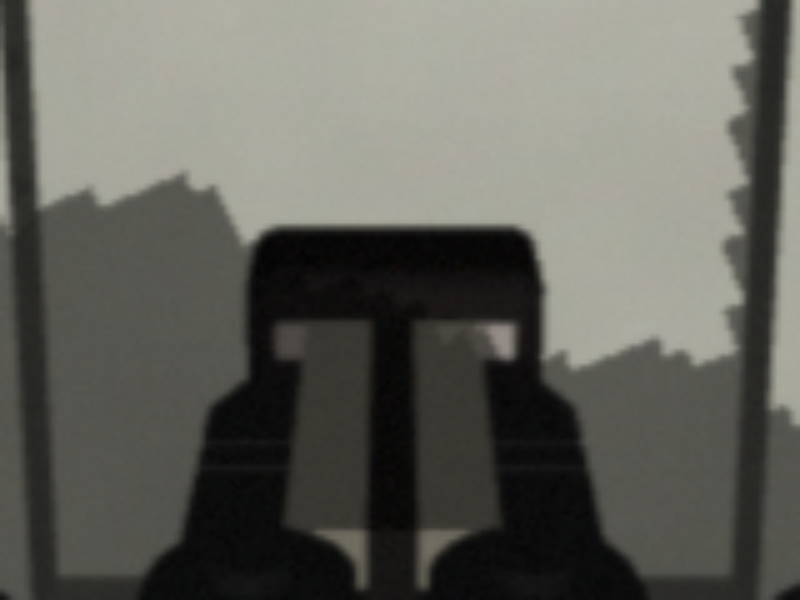

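The tab moves down with the tips: the stripe stays fixed relative to the fingers and the front face shrinks. I'll continue to the stop.

>>> {"name": "play_rows", "arguments": {
  "motion": [
    [[1, 0, 0, 0.1, 0, 0, 0], [1, 0, 0, 0.2, 0, 0, 0], [1, 0, 0, 0.3, 0, 0, 0], [1, 0, 0, 0.4, 0, 0, 0], [1, 0, 0, 0.4, 0, 0, 0]]
  ]
}}

```text
t: 8.65
tool_pos: [0.5293, 0.1146, 0.0159]
tool_rot: [2.625, 1.725, 0.001]
contact_force: [-3.9, -1.1, 6.0]
opening: 0.0004
```

>>> {"name": "play_rows", "arguments": {
  "motion": [
    [[1, 0, 0, 0.1, 0, 0, 0], [1, 0, 0, 0.15, 0, 0, 0], [1, 0, 0, 0.15, 0, 0, 0]]
  ]
}}

```text
t: 9.02
tool_pos: [0.5293, 0.1146, 0.0159]
tool_rot: [-2.625, -1.725, 0.0]
contact_force: [-6.2, -1.2, 9.7]
opening: 0.0
```

The travel has stopped and the force rises to 10 N: the hard stop. I'll lift and check.

>>> {"name": "play_rows", "arguments": {
  "motion": [
    [[1, 0, 0, -1.5, 0, 0, 0], [1, -0.5, 0, -4, 0, 0, 0], [1, -3, 0, -7, 0, 0, 0], [1, -6, 0, -9, 0, 0, 0], [1, -7.5, 0, -10, 0, 0, 0], [1, -7.5, 0, -10, 0, 0, 0], [1, -7.5, 0, -10, 0, 0, 0]]
  ]
}}

```text
t: 9.9
tool_pos: [0.4993, 0.0462, 0.115]
tool_rot: [-2.624, -1.725, 0.001]
contact_force: [-0.2, 1.8, 0.8]
opening: 0.0001
```

Run:
```python
from h import *
from station import ctrl
p=np.load("pose.npz")
d=ctrl.get_image("wrist");im=d["color"][:,:,::-1].copy()
for z,c in((.053,(0,0,255)),(.041,(0,255,0))):
  for x in(55,83):
    for y in(12,-12):
      q=proj(d,[*(p["R"]@[x/1e3,y/1e3]+p["o"]),z]);cv2.circle(im,tuple(int(round(t)) for t in q),2,c,-1);print(x,y,z,q)
cv2.imwrite("pics/w9.png",im)
o=ctrl.get_obs();print(o["tool_pos"],o["contact_force"],p["R"].T@(o["tool_pos"][:2]-p["o"])*1e3,o["t"])
```

```text
55 12 0.053 [299.03105868 145.28555258]
55 -12 0.053 [340.13086201 145.28417202]
83 12 0.053 [298.37491023  94.28005652]
83 -12 0.053 [340.88684471  94.26796135]
55 12 0.041 [299.99765749 144.64992765]
55 -12 0.041 [339.08438139 144.6484925 ]
83 12 0.041 [299.40622018  96.20319097]
83 -12 0.041 [339.76798415  96.19208946]
[0.49916384 0.04629975 0.11478154] [0.0770641  0.24566584 0.1146498 ] [-5.20773552  0.22070029] 9.95
```

View pics/w9.png

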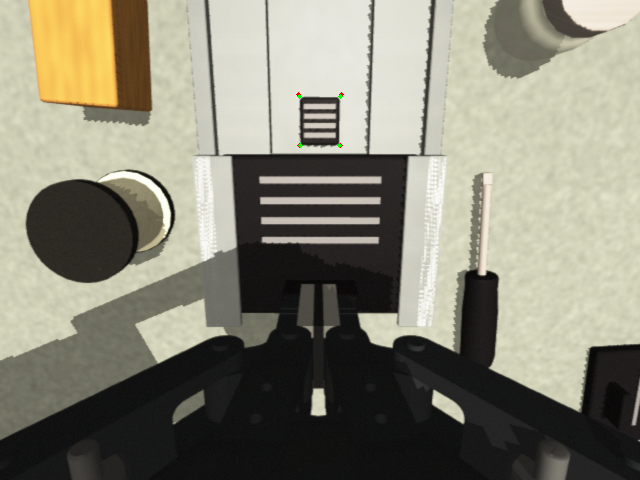

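The tab is in: its outline matches z = 0.041, and the cover has not moved. Next I go back behind the rib and down, with the real tips about 6 mm above the cover top.

>>> {"name": "play_rows", "arguments": {
  "motion": [
    [[1, -2, 0, 0, 0, 0, 0], [1, -4.5, 0, 0, 0, 0, 0], [1, -5.5, 0, 1.5, 0, 0, 0], [1, -5.5, 0, 4.5, 0, 0, 0], [1, -5.5, 0, 6.5, 0, 0, 0], [1, -5.5, 0, 7.4, 0, 0, 0], [1, -5.5, 0, 7.4, 0, 0, 0], [1, -5.5, 0, 7.4, 0, 0, 0]]
  ]
}}

```text
t: 10.95
tool_pos: [0.478, -0.0041, 0.0415]
tool_rot: [-2.624, -1.726, 0.001]
contact_force: [-0.7, 0.4, -0.2]
opening: -0.0
```

Run:
```python
from h import *
from station import ctrl
p=np.load("pose.npz")
d=ctrl.get_image("wrist");cv2.imwrite("pics/w10.png",d["color"][:,:,::-1])
o=ctrl.get_obs();print(o["tool_pos"],o["contact_force"],p["R"].T@(o["tool_pos"][:2]-p["o"])*1e3,o["t"])
```

```text
[ 0.47808278 -0.00414323  0.04170582] [ 0.85424527  0.29707764 -0.11118804] [-59.87504169  -0.40488867] 11.0
```

View pics/w10.png

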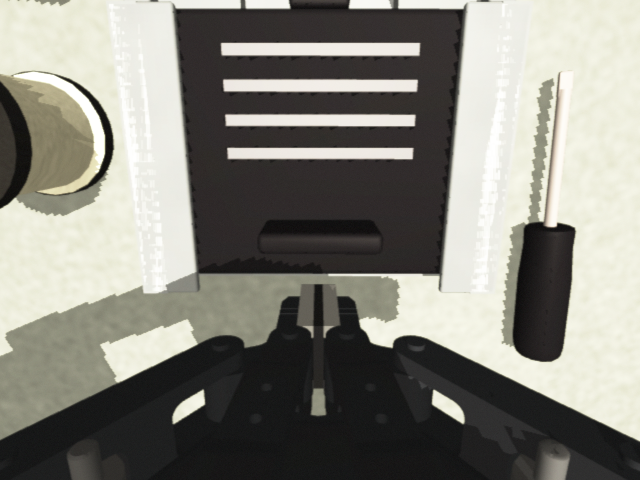

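>>> {"name": "play_rows", "arguments": {
  "motion": [
    [[1, 0.6, 0, 0.2, 0, 0, 0], [1, 1.2, 0, 0.2, 0, 0, 0], [1, 1.8, 0, 0.2, 0, 0, 0], [1, 2.4, 0, 0.2, 0, 0, 0], [1, 3, 0, 0.2, 0, 0, 0], [1, 3.6, 0, 0.2, 0, 0, 0], [1, 4.2, 0, 0.2, 0, 0, 0], [1, 4.8, 0, 0.2, 0, 0, 0]]
  ]
}}

```text
t: 12.0
tool_pos: [0.4972, 0.0403, 0.0397]
tool_rot: [-2.624, -1.726, 0.0]
contact_force: [-1.1, -1.4, 1.5]
opening: -0.0001
```

Run:
```python
from h import *
from station import ctrl
p=np.load("pose.npz")
d=ctrl.get_image("wrist");cv2.imwrite("pics/w11.png",d["color"][:,:,::-1])
o=ctrl.get_obs();print(o["tool_pos"],o["contact_force"],p["R"].T@(o["tool_pos"][:2]-p["o"])*1e3,o["t"])
```

```text
[0.49746797 0.04090515 0.03973246] [-0.09408274  0.25199715 -0.28854507] [-10.83281033  -0.35913827] 12.05
```

View pics/w11.png

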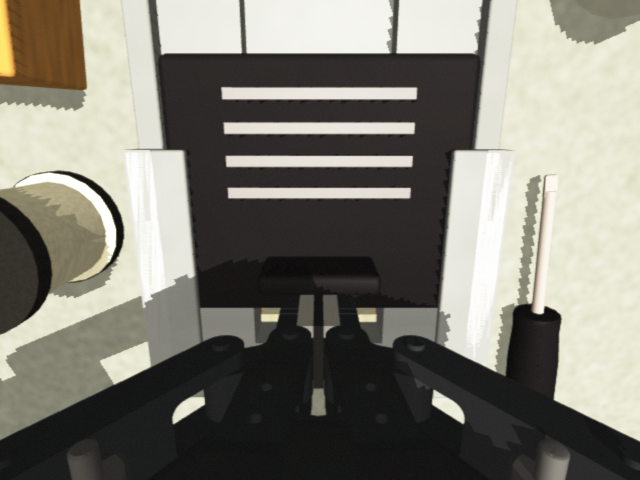

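The cover is sliding straight and its leading edge (row 54) is past the tab. I'll measure the offset between the cover and the TCP.

Run:
```python
from h import *
from station import ctrl
p=np.load("pose.npz")
d=ctrl.get_image("wrist")
print([p["R"].T@(ray(d,uv,.059)[:2]-p["o"])*1e3 for uv in((200,54.5),(440,54.5))])
```

```text
[array([83.46262431, 42.54314009]), array([ 83.5121575 , -43.12027592])]
```

>>> {"name": "play_rows", "arguments": {
  "motion": [
    [[1, 0.6, 0, 0, 0, 0, 0], [1, 1.2, 0, 0, 0, 0, 0], [1, 1.8, 0, 0, 0, 0, 0], [1, 2.4, 0, 0, 0, 0, 0], [1, 3, 0, 0, 0, 0, 0], [1, 3.6, 0, 0, 0, 0, 0], [1, 4.2, 0, 0, 0, 0, 0], [1, 4.8, 0, 0, 0, 0, 0], [1, 5.4, 0, 0, 0, 0, 0], [1, 6, 0, 0, 0, 0, 0], [1, 6.5, 0, 0, 0, 0, 0], [1, 7, 0, 0, 0, 0, 0], [1, 7.4, 0, 0, 0, 0, 0], [1, 7.7, 0, 0, 0, 0, 0], [1, 7.8, 0, 0, 0, 0, 0], [1, 7.8, 0, 0, 0, 0, 0]]
  ]
}}

```text
t: 14.1
tool_pos: [0.5283, 0.1126, 0.0398]
tool_rot: [-2.623, -1.726, -0.002]
contact_force: [-0.1, -0.4, -0.7]
opening: -0.0001
```

Run:
```python
from h import *
from station import ctrl
p=np.load("pose.npz")
d=ctrl.get_image("wrist");cv2.imwrite("pics/w12.png",d["color"][:,:,::-1])
o=ctrl.get_obs();print(o["tool_pos"],o["contact_force"],p["R"].T@(o["tool_pos"][:2]-p["o"])*1e3,o["t"])
```

```text
[0.52830962 0.11254379 0.03985069] [-0.61160409 -0.63032863  0.19087236] [67.16269353 -0.29939035] 14.15
```

View pics/w12.png

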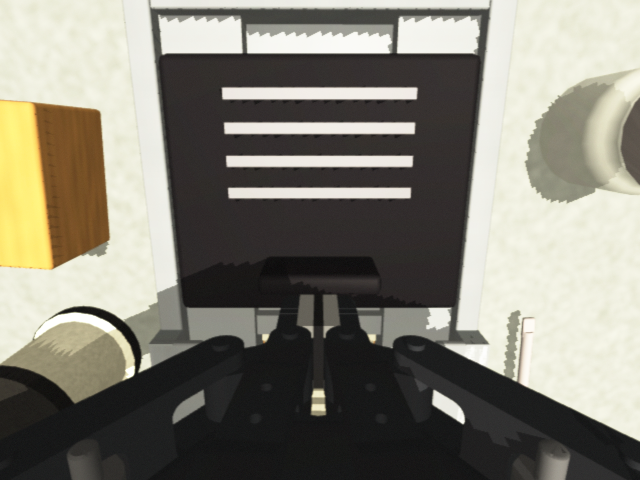

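Same cover-to-TCP offset as before, so the cover is at about x = 111. I'll back off, lift and verify.

>>> {"name": "play_rows", "arguments": {
  "motion": [
    [[1, -0.6, 0, 0, 0, 0, 0], [1, -1.5, 0, -0.5, 0, 0, 0], [1, -2.5, 0, -4, 0, 0, 0], [1, -3, 0, -8, 0, 0, 0], [1, -3, 0, -12, 0, 0, 0], [1, -3, 0, -14, 0, 0, 0], [1, -3, 0, -14, 0, 0, 0]]
  ]
}}

```text
t: 15.02
tool_pos: [0.5173, 0.0845, 0.1814]
tool_rot: [2.624, 1.726, 0.007]
contact_force: [0.8, -0.0, -0.4]
opening: 0.0001
```

Run:
```python
from h import *
from station import ctrl
p=np.load("pose.npz")
d=ctrl.get_image("wrist");cv2.imwrite("pics/w13.png",d["color"][:,:,::-1])
s=ctrl.get_image("scene");cv2.imwrite("pics/s13.png",s["color"][:,:,::-1])
im=cv2.cvtColor(d["color"],cv2.COLOR_RGB2GRAY)
o=ctrl.get_obs();print(o["tool_pos"],o["contact_force"],o["t"])
q=[proj(d,[*(p["R"]@[(111+a)/1e3,b/1e3]+p["o"]),.059]) for a,b in((50,58.5),(50,-58.5),(-50,58.5),(-50,-58.5))];print(np.round(q,1))
```

```text
[0.51549258 0.08464413 0.17810501] [-0.3234338   0.08762591 -1.52889541] 15.125
[[232.3  48.4]
 [401.3  48.6]
 [240.  192.3]
 [393.7 192.4]]
```

View pics/w13.png

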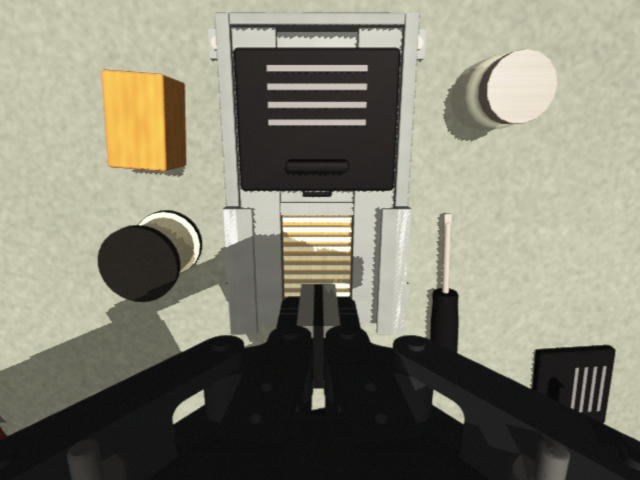

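View pics/s13.png

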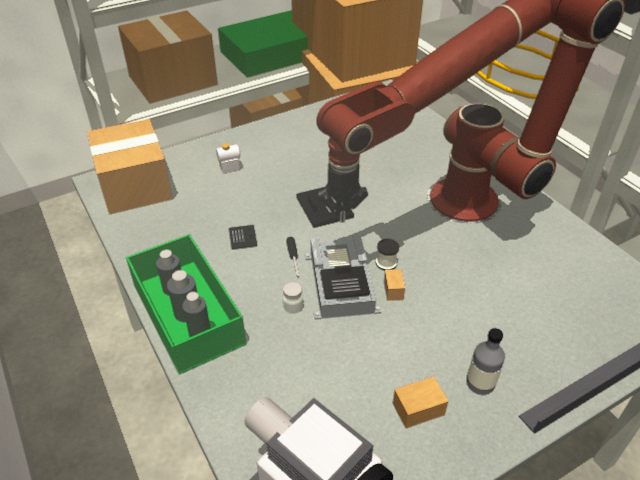

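The cover outline spans rows 48–190 and columns 234–399, which matches x ≈ 111 mm, flat. The filter is exposed, the bystanders have not moved, and the arm is clear.

Run:
```python
from station import ctrl
print(ctrl.finish_job())
```

```text
the job is handed in; nothing more can be done
None
```

The box is open and the job is handed in. I pressed the tab to its hard stop, then pushed the cover by its rib in a straight line along the guides onto the ledge. I then backed off, lifted clear and handed in at about 15 s; `finish_job` gave no verdict.

**Last checks:**
- **Cover:** its outline matches it lying flat at housing x ≈ 111 mm, within about 1 mm of the middle line, with the filter opening fully uncovered.
- **Tab:** its outline after the press matched the fully-in height (41 mm above the bench), and the cover had not moved at that point. I did not measure the tab again after the push.
- **Bystanders:** all looked unmoved in the pictures, but I did not measure their positions.
- **Robot:** the tips were about 14 cm higher than during the push at hand-in, touching nothing, with contact force near zero (about 1.5 N, while the arm was still settling).

**What disagreed:**
- **Fingertip height:** the tips touched the tab with the TCP reading at about 0.027 m instead of 0.053 m. The real fingertips therefore sit about 25 mm behind the stated TCP. My first press stopped short without touching anything, so I went down further in small steps, checking the force.
- **First fit:** the first housing fit from the top camera was off by up to 6 mm. I replaced it with a wrist-camera fit good to within 0.5 mm.

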